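# Kit two gear shafts onto assembly posts

## Task

Lay out the gear parts for assembly by stacking them on the two posts, each part flat with the post through its hole. On the tall post of the square stand put the square plate first, then the plain round sleeve on it, then the large gear on top; on the short post of the round stand put the small gear first and the hexagonal collar on top of it. Let go of everything and leave both stacks standing still.

Things in the scene. Friction and masses are not known exactly. Their poses are not given: they have to be found in the camera images.
- tall_stand: fixed stand: grey square base 86 x 86 mm, 12 mm high, with an upright steel post 12 mm in diameter at its centre, rising 50 mm above the base's top (62 mm above the bench), its tip tapered over the last 6 mm. Origin: centre of the base's underside, on the post's axis; z up, x and y along the base's sides
- short_stand: fixed stand: grey round base 90 mm in diameter, 12 mm high, with an upright steel post 12 mm in diameter at its centre, rising 32 mm above the base's top (44 mm above the bench), its tip tapered over the last 6 mm. Origin: centre of the base's underside, on the post's axis; z up
- tall_stand_foot (a point): foot of the tall post: centre of the top face of the square base, 12 mm above the bench; z up
- short_stand_foot (a point): foot of the short post: centre of the top face of the round base, 12 mm above the bench; z up
- square_plate: loose dark steel plate 50 x 50 mm, 12 mm thick, with a 26 mm bore through its centre and four small black screw holes at its corners; lies flat. Grip across either pair of facing sides (50 mm). Origin: centre of its underside, on the bore's axis; z up. x and y square to its sides
- sleeve: loose plain round dark steel sleeve, 36 mm outside, 26 mm bore, 22 mm high; stands on end. Origin: centre of its underside, on the bore's axis; z up.
- large_gear: loose dark steel gear, 64 mm over its 22 teeth (54 mm at their roots), 14 mm thick, 26 mm bore; lies flat. Can be gripped over its teeth at any yaw. Origin: centre of its underside, on the bore's axis; z up.
- small_gear: loose dark steel gear, 46 mm over its 14 teeth (36 mm at their roots), 14 mm thick, 26 mm bore; lies flat. Can be gripped over its teeth at any yaw. Origin: centre of its underside, on the bore's axis; z up.
- hex_collar: loose dark steel hexagonal collar, 46 mm across flats, 53 mm across corners, 16 mm thick, with a hexagonal bore 26 mm across flats; lies flat. Origin: centre of its underside, on the bore's axis; z up. Flats face its x axis and every 60 degrees from it
Things that resemble listed ones, but are neither listed nor needed, are in the scene too. What is shaped like the small_gear but orange or yellow is not meant.

How it is judged (in metres and radians):
At the end, for the whole second after the job is handed in: Undersides above the square base's top: plate 0, sleeve 12, large gear 34 mm; above the round base's top: small gear 0, hex collar 14 mm; each within 3 mm, centred within 10 mm of its post, tilted under 0.08 rad and at rest (under 0.02 m/s, 0.2 rad/s) (horizontal distance between each of square_plate, sleeve, large_gear and tall_stand_foot below 0.01 m and z of square_plate in the frame of tall_stand_foot between -0.003 and 0.003 m and angle between each of square_plate, sleeve, large_gear, small_gear, hex_collar's own z axis and vertical below 0.08 rad and linear speed of each of square_plate, sleeve, large_gear, small_gear, hex_collar below 0.02 m/s and angular speed of each of square_plate, sleeve, large_gear, small_gear, hex_collar below 0.2 rad/s and z of sleeve in the frame of tall_stand_foot between 0.009 and 0.015 m and z of large_gear in the frame of tall_stand_foot between 0.031 and 0.037 m and horizontal distance between each of small_gear, hex_collar and short_stand_foot below 0.01 m and z of small_gear in the frame of short_stand_foot between -0.003 and 0.003 m and z of hex_collar in the frame of short_stand_foot between 0.011 and 0.017 m); the robot touches nothing.
It also fails if it takes over 112 s, if anything falls off the work surface, if the arm or the gripper's body presses on something with over 40 N, if the wrist force passes 120 N, or if a joint passes its speed limit or range.

## Robot

A 6-joint arm with a two-finger parallel gripper is mounted at the origin on a cart in front of the work surface, level with it; the furniture and walls round the work are solid. World frame = base frame: x ahead of the robot, y to its left, z up, the work surface at z = 0. Lengths are in mm, angles in rad, forces in N, time in s.
With the tool pointing down it reaches from about 375 to 975 mm from the base axis. Payload 3.8 kg.
Tool frame: the origin (TCP) lies on the centre line of the jaws, within the pads' length; the fingertips stand arm.tip_extent ahead of it and the grasp point (between the pads) lies 11 mm behind it (arm.tip_extent is the distance from the TCP to the fingertips, in mm); z points along the fingers, y is the line along which they close (so a half turn about z gives the same grasp; the last joint's range is limited). The gripper opens to 85 mm and grips with 20 to 120 N. Pads are 22 mm wide; open, the fingers measure 114 mm over their backs; the gripper's body (76 mm by 85 mm) begins 54 mm behind the grasp point. The pads swing forward as they close: fully open they stand 13 mm farther back than shut.
Start: joints at [-1.314, 0.264, 1.604, -0, 1.274, -0.037], TCP at [195.469, -646.073, 239.28] pointing down, gripper open.
Joint ranges: [-2.63, 2.63], [-0.94, 2.18], [0.31, 2.57], [-1.31, 4.45], [0, 2.66], [-2.55, 2.55]. Speed limits (rad/s): [2.57, 2.57, 3.14, 3.14, 3.14, 3.14].

## Interface

Orientations are given as [roll, pitch, yaw] about the fixed x, y, z axes, in that order (R = Rz(yaw) Ry(pitch) Rx(roll)).
In Python, from cell import arm gives the robot as it stands. The module is installed in compiled form; this text tells all that it offers.
- The arm moves only by the tool apply_moves, never from a script. Its argument "deltas" is a list of rows, each a list of 7 numbers: the shift along the tool's x, y, z scaled (see below), then the turn, a rotation vector about the tool's x, y, z scaled (see below), then the opening, from 0 (shut) to 1 (fully open). A call has 1 to 12 rows; each row is the pose to reach, as a shift and turn from the pose commanded when the call began, along the tool's axes at that moment; what a row does not reach only later rows make up. The controller multiplies each number of a shift by 150 mm and each number of a turn by 45 degrees. A row lasts 1/8 s, in which the tool goes at most 62.5 mm and 10.7 degrees, less where a joint would pass 70% of its speed; a pose out of reach is approached as far as the arm can. A call with a number of a shift or a turn outside -1 to 1 is refused whole. A call with a gripper value outside its range is refused whole. The fingers move at their own pace and stop on an object; "squeeze" is the grip in N (left out, the last holds). Time passes only in rows, so rows that repeat a pose let the fingers close. It gives the time, the measured TCP pose, the force, the opening and the grip force at its end, in the units of the state.
- arm.sense(): the state, without advancing time (a new reading comes with each control period).
- arm.read_camera(name): name is "side" or "top" or "wrist"; returns (picture, depth): 480x640x3 uint8, red, green, blue; 480x640 float32, mm along the optical axis (not along the pixel's ray), 0 where there is no reading.
- arm.camera_info(name): a dict with "mtx" (3x3 intrinsics, pixels), "R" (3x3) and "t" (3): a world point X has camera coordinates R X + t. Camera axes: x right, y down, z forward; pixel columns grow to the right and rows downward; lengths in mm; the calibration is good to about 2 mm. A picture is of the moment at which its call begins: read the wrist's pose just before it. camera_info takes no time and is no camera call; for the wrist camera it gives the pose at the moment of the call.
- arm.close_job(): hands the job in; it is judged then, once.
Trained networks look in the newest picture that a camera, given by its name, has taken for a name from the list of things; names that differ only in an ending like _2 or _b are one class to them, and where a whole thing is asked for, a point or a joint stands for the part that bears it (a point fixed in the world has none). Each returns a list of dicts, best first, with "score" (0 to 1); they miss things now and then, are a little off and sometimes report something else, mostly with a low value. They report only what shows in the picture. A call takes as long as a camera call. They do not tell look-alikes from the thing itself.
- arm.find_in(label, camera): "box" ([left, top, right, bottom] in pixels, round what is visible of it).
- arm.cut_out(label, camera): "region" (480x640 bool, what is visible of it) and "box" ([left, top, right, bottom] in pixels, round what is visible of it).
- arm.tip_of(label, camera): "at" ([column, row] in pixels: a listed point, or the origin of a listed thing).
The state is a dict: "t": time; "joint_positions": joint angles; "joint_vel": joint speeds; "joint_torque": joint torques, N m; "position": TCP position; "ee_rot": TCP orientation; "ft_force": force on the tool from outside, world axes, zero at the start; "wrist_torque": the same for the moment, N m; "finger_gap": opening from 0.0 (shut) to 1.0 (fully open); "grip_force": force on a finger pad.
Only numpy, scipy, OpenCV 4.12 (cv2) and the standard library are available. Lean on these libraries where they do the work, as an engineer would, in place of code of your own. Each camera call takes 0.05 s, during which the arm holds its last target. There are 200 camera calls.

## Working session

There is one attempt and no reset: what is moved stays moved. The work goes in short steps, Python scripts to look and compute and a tool call to move; the robot and the scene stay as the last step left them, time stands still between calls to the robot, and variables do not carry over. Pictures are saved under pics/ and viewed, at most 15 in all, crops included, and the job is handed in when it is done.

Besides the shell and the picture viewer there is one more tool, called after "Emit:" by a JSON object that holds its "op" and its "data", one argument or row to a line. apply_moves: Moves the arm, as the interface text tells. Its arguments: {"type":"object","properties":{"deltas":{"type":"array","items":{"type":"array","items":{"type":"number","minimum":-1,"maximum":1}}},"squeeze":{"type":"number"}},"required":["deltas"]}

```bash
mkdir -p pics
python3 - <<'E'
from cell import arm
import cv2,numpy as np
print(arm.tip_extent, arm.sense())
for c in("top","side"):
    p,d=arm.read_camera(c); cv2.imwrite(f"pics/{c}0.png",p[:,:,::-1]); np.save(f"{c}0.npy",d)
    i=arm.camera_info(c); print(c,i, (d>0).mean())
    for l in ["tall_stand","short_stand","square_plate","sleeve","large_gear","small_gear","hex_collar"]:
        print(l,[(round(r["score"],2),np.round(r["at"]).tolist()) for r in arm.tip_of(l,c)])
E
```

```text
8.0 {'t': 0.0, 'joint_positions': array([-1.31389471e+00,  2.64745305e-01,  1.60538644e+00,  1.59336956e-05,
        1.27370553e+00, -3.68897638e-02]), 'joint_vel': array([-7.14617851e-05,  8.52346910e-04,  1.85304855e-04, -3.57130807e-03,
        4.38868416e-04,  2.20048099e-03]), 'joint_torque': array([-5.72916560e-04, -5.15115917e+01, -3.67316651e+01,  3.73663170e-05,
        1.31089508e-02,  3.83375891e-07]), 'position': array([ 195.29517715, -645.37744264,  237.96058551]), 'ee_rot': array([-3.13935012e+00, -9.79995753e-05,  2.93786593e-01]), 'ft_force': array([-0.33371208,  0.00699874,  0.05604695]), 'wrist_torque': array([0.07131382, 0.05898015, 0.02876897]), 'grip_force': 0.0, 'finger_gap': 0.9997099428462766}
top {'mtx': array([[592.94879862,   0.        , 319.81622843],
       [  0.        , 592.94879862, 246.74950709],
       [  0.        ,   0.        ,   1.        ]]), 'R': array([[-0.01335375, -0.99990759,  0.00254884],
       [-0.99086809,  0.01289089, -0.13421716],
       [ 0.1341719 , -0.00431787, -0.99094867]]), 't': array([  -6.61532509,  532.93223472, 1299.22254422
[... 408 characters left out ...]
     , 321.61352054],
       [  0.        , 586.50793891, 240.29062732],
       [  0.        ,   0.        ,   1.        ]]), 'R': array([[ 0.99730298, -0.07320345,  0.00529273],
       [-0.03736945, -0.56852925, -0.82181386],
       [ 0.06316868,  0.81939963, -0.56973149]]), 't': array([-552.71629283,   63.45763503, 1102.70979504])} 0.9958821614583333
tall_stand [(0.64, [264.0, 191.0])]
short_stand [(0.88, [266.0, 379.0]), (0.72, [270.0, 186.0])]
square_plate [(0.88, [257.0, 234.0])]
sleeve [(0.71, [263.0, 374.0]), (0.59, [339.0, 211.0])]
large_gear [(0.63, [262.0, 306.0])]
small_gear [(0.79, [358.0, 301.0]), (0.67, [345.0, 377.0]), (0.6, [366.0, 337.0])]
hex_collar [(0.97, [352.0, 259.0])]
```

View pics/top0.png

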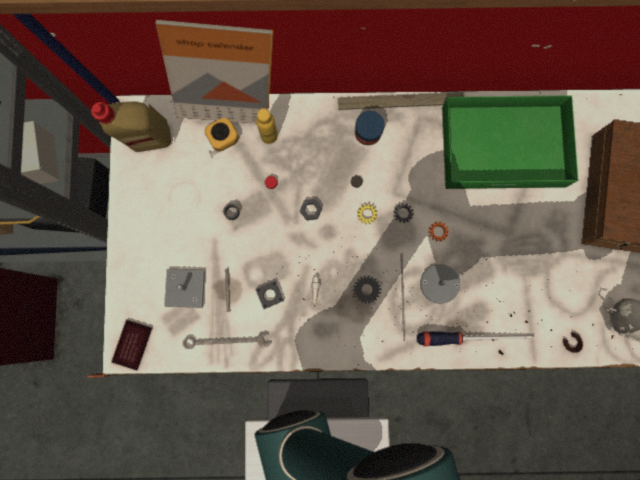

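View pics/side0.png

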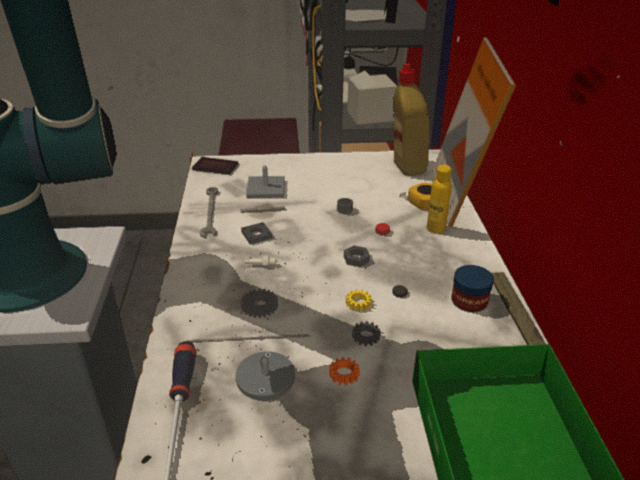

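The top view shows the tall stand at (185,287), short stand (440,284), plate (270,293), large gear (367,289), sleeve (232,211), hex (311,209) and dark small gear (403,212). The yellow (367,212) and orange (438,231) gears are decoys. The side view agrees with this. Next I'll unproject depth from both cameras.

```bash
cat > h.py <<'E'
from cell import arm
import cv2,numpy as np
def cloud(d,i):
    v,u=np.mgrid[:480,:640]; K=i["mtx"]
    P=np.stack([(u-K[0,2])/K[0,0]*d,(v-K[1,2])/K[1,1]*d,d],-1)
    W=(P-i["t"])@i["R"]
    W[d<=0]=np.nan
    return W
E
python3 - <<'E'
from h import *
obj=dict(tall=(185,287,75),short=(440,284,75),plate=(270,293,48),lgear=(367,289,44),sleeve=(232,211,35),hexc=(311,209,40),sgear=(403,212,36))
C={c:cloud(np.load(c+"0.npy"),arm.camera_info(c)) for c in("top","side")}
for n,(u,v,r) in obj.items():
    g=C["top"][v-25:v+25,u-25:u+25].reshape(-1,3); c0=C["top"][v,u][:2]
    for it in range(2):
      for c in C:
        W=C[c].reshape(-1,3); s=W[np.hypot(*(W[:,:2]-c0).T)<r]
        bench=np.nanmedian(s[s[:,2]<5][:,2]) if (s[:,2]<5).any() else np.nan
        t=s[s[:,2]>bench+6]; 
        if len(t)<5: print(n,c,'few',len(t));continue
        zt=np.median(t[:,2]); tt=t[abs(t[:,2]-zt)<4]
        (cx,cy),(w,h),a=cv2.minAreaRect(tt[:,:2].astype(np.float32))
        if c=="top": c1=np.array([cx,cy])
        if it: print(n,c,len(tt),"bench %.1f ztop %.1f max %.1f"%(bench,zt,t[:,2].max()),"rect c",np.round([cx,cy,w,h,a],1),"mean",np.round(tt[:,:2].mean(0),1),"circ",np.round(cv2.minEnclosingCircle(tt[:,:2].astype(np.float32))[1],1))
        if it and n in("tall","short"):
            p=t[t[:,2]>25]; print("  post",len(p),np.round(p.mean(0),1))
      c0=c1
E
```

```text
tall top 1207 bench -0.1 ztop 12.0 max 67.6 rect c [465.3 289.8 124.9 121.3  89.2] mean [447. 296.] circ 71.9
  post 38 [446.1 294.5  51.9]
tall side 672 bench -1.1 ztop 10.8 max 62.1 rect c [444.2 294.4  93.5  86.1  88.1] mean [443.8 290.2] circ 60.9
  post 80 [444.2 292.6  43.5]
short top 1009 bench 0.1 ztop 12.1 max 46.9 rect c [ 440.5 -275.8  118.6  114.5   38.5] mean [ 448.8 -284.9] circ 66.8
  post 29 [ 448.6 -284.    38.7]
short side 2007 bench -0.3 ztop 11.7 max 46.0 rect c [ 446.7 -287.4   89.4   88.6   62.2] mean [ 446.4 -290.9] circ 46.4
  post 84 [ 446.4 -289.7   36. ]
plate top 331 bench 0.0 ztop 11.7 max 20.1 rect c [432.7 101.   68.2  75.9  63.2] mean [428.4 103.5] circ 43.5
plate side 330 bench -0.6 ztop 10.6 max 15.2 rect c [426.3 102.2  52.1  57.   22.7] mean [426.5 100.1] circ 36.4
lgear top 354 bench 0.1 ztop 13.9 max 22.4 rect c [ 438.5 -119.6   61.6   60.2   24.6] mean [ 438.7 -118.2] circ 31.9
lgear side 590 bench -0.3 ztop 12.8 max 17.0 rect c [ 436.  -120.2   62.9   64.1   28.5] mean [ 435.6 -122.1] circ 33.5
sleeve top 77 bench -0.1 ztop 20.8 max 27.7 rect c [621.1 190.3  34.8  34.2   1.2] mean [620.8 191.6] circ 18.3
sleeve side 94 bench -0.9 ztop 15.9 max 23.2 rect c [619.1 188.3  37.8  32.3  75. ] mean [618.7 187.6] circ 19.8
hexc top 209 bench -0.2 ztop 15.8 max 23.2 rect c [624.4   6.5  46.2  49.    7.4] mean [624.1   7. ] circ 25.9
hexc side 264 bench -0.7 ztop 13.8 max 18.8 rect c [622.    5.4  49.6  50.1  59.2] mean [621.4   4. ] circ 27.4
sgear top 130 bench 0.0 ztop 13.9 max 21.8 rect c [ 613.7 -206.4   43.6   43.1   28.3] mean [ 614.6 -207.1] circ 23.5
sgear side 315 bench -0.4 ztop 12.3 max 16.8 rect c [ 611.3 -209.    45.1   45.8   31.9] mean [ 611.5 -210. ] circ 25.4
```

Emit:
{"op": "apply_moves", "data": {
  "deltas": [
    [0.4, -0.27, 0, 0, 0, -0.23, 1],
    [0.8, -0.53, 0, 0, 0, -0.46, 1],
    [1, -0.667, 0, 0, 0, -0.7, 1],
    [1, -0.667, 0, 0, 0, -1, 1],
    [1, -0.667, 0, 0, 0, -1, 1]
  ]
}}

```text
t: 1.42
position: [310.9, -506.0, 239.6]
ee_rot: [3.141, 0.0, 1.084]
ft_force: [-0.2, 0.6, 0.5]
finger_gap: 0.999
grip_force: 0.0
```

Emit:
{"op": "apply_moves", "data": {
  "deltas": [
    [0.4, 0.25, 0, 0, 0, -0.23, 0.7],
    [0.8, 0.5, 0, 0, 0, -0.46, 0.7],
    [1, 0.633, 0, 0, 0, -0.626, 0.7],
    [1, 0.633, 0, 0, 0, -0.626, 0.7]
  ]
}}

```text
t: 1.92
position: [467.6, -417.3, 239.3]
ee_rot: [3.141, -0.0, 1.576]
ft_force: [-0.6, 0.0, -0.9]
finger_gap: 0.699
grip_force: 0.0
```

Emit:
{"op": "apply_moves", "data": {
  "deltas": [
    [0.4, 0.26, 0, 0, 0, 0, 0.7],
    [0.8, 0.5, 0, 0, 0, 0, 0.7],
    [1, 0.65, 0, 0, 0, 0, 0.7],
    [1, 0.65, 0, 0, 0, 0, 0.7],
    [1, 0.65, 0, 0, 0, 0, 0.7]
  ]
}}

```text
t: 2.55
position: [561.5, -270.1, 239.3]
ee_rot: [-3.141, 0.001, 1.571]
ft_force: [-0.4, -0.5, -0.5]
finger_gap: 0.702
grip_force: 0.0
```

```bash
cat >> h.py <<'E'
def look(n):
    i=arm.camera_info("wrist"); s=arm.sense(); p,d=arm.read_camera("wrist")
    cv2.imwrite(f"pics/{n}.png",p[:,:,::-1]); np.savez(n,p=p,d=d,R=i["R"],t=i["t"],mtx=i["mtx"])
    print("t",s["t"],"pos",s["position"].round(1),"rot",s["ee_rot"].round(3),"cam at",(-i["R"].T@i["t"]).round(1),"gap",round(s["finger_gap"],3),"tip",arm.tip_extent)
    return cloud(d,i),p
E
python3 -c "
from h import *
W,p=look('w1')
print([W[v,u].round(0).tolist() for v,u in [(10,10),(10,630),(240,320),(470,10),(470,630)]])
"
```

```text
t 2.55 pos [ 561.5 -270.1  239.3] rot [-3.141e+00  1.000e-03  1.571e+00] cam at [ 561.2 -197.9  374.7] gap 0.702 tip 8.0
[[286.0, -97.0, -0.0], [790.0, -113.0, 59.0], [559.0, -304.0, 15.0], [504.0, -258.0, 320.0], [618.0, -258.0, 320.0]]
```

View pics/w1.png

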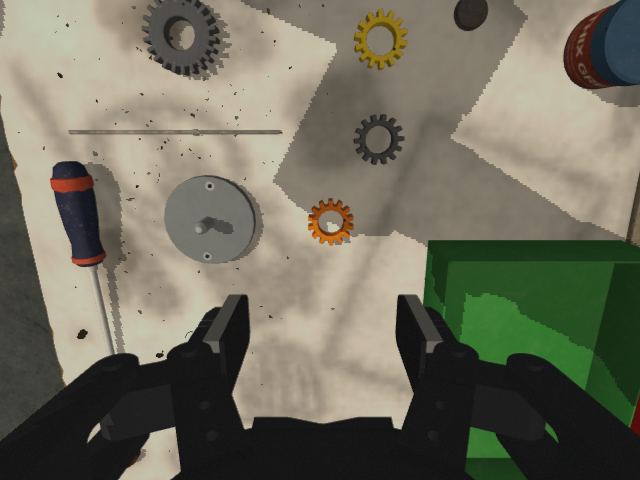

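The wrist view shows the large gear at (183,33), the dark small gear at (378,139), the short stand and post at (210,220), and the yellow and orange decoys.

```bash
cat >> h.py <<'E'
def meas(W,x,y,r,zmin=6,zw=4):
    """top face near x,y: enclosing rect of the points within zw of the median height"""
    c=np.array([x,y],float); S=W.reshape(-1,3)
    for _ in range(3):
        s=S[np.hypot(*(S[:,:2]-c).T)<r]; t=s[s[:,2]>zmin]; zt=np.median(t[:,2]); t=t[abs(t[:,2]-zt)<zw]
        hull=cv2.convexHull(t[:,:2].astype(np.float32)); m=cv2.moments(hull); c=np.array([m["m10"],m["m01"]])/m["m00"]
    rc=cv2.minAreaRect(hull)
    print("n",len(t),"ztop %.1f"%zt,"c",c.round(1),"rect",np.round(rc[0],1),np.round(rc[1],1),"ang %.1f"%rc[2],"encl r %.1f"%cv2.minEnclosingCircle(hull)[1])
    return c
E
python3 -c "
from h import *
z=np.load('w1.npz');W=cloud(z['d'],z)
meas(W,613,-208,32); meas(W,437,-120,42); meas(W,447,-287,60); meas(W,447,-287,20,25,20); meas(W,447,-287,15,38,10)"
```

```text
n 988 ztop 14.6 c [ 613.6 -206.7] rect [ 613.7 -206.8] [44.7 44.9] ang 0.4 encl r 23.1
n 3305 ztop 14.6 c [ 437.6 -119.9] rect [ 437.6 -121.6] [63.6 57.4] ang 0.4 encl r 32.1
n 5968 ztop 13.4 c [ 448.5 -285.1] rect [ 448.6 -284.9] [89.  88.8] ang 12.1 encl r 44.9
n 188 ztop 40.1 c [ 449.2 -284.5] rect [ 449.4 -284.6] [ 9.5 11.8] ang 30.9 encl r 6.0
n 119 ztop 42.5 c [ 449.  -284.6] rect [ 449.3 -284.7] [ 9.1 11.1] ang 33.1 encl r 5.8
```

Emit:
{"op": "apply_moves", "data": {
  "deltas": [
    [0.3, 0.25, 0.3, 0, 0, 0, 0.7],
    [0.422, 0.347, 0.65, 0, 0, 0, 0.7],
    [0.422, 0.347, 1, 0, 0, 0, 0.7],
    [0.422, 0.347, 1, 0, 0, 0, 0.7]
  ]
}}

```text
t: 3.1
position: [608.6, -205.7, 83.2]
ee_rot: [-3.13, -0.004, 1.569]
ft_force: [-0.3, -0.1, -0.6]
finger_gap: 0.696
grip_force: 0.0
```

Emit:
{"op": "apply_moves", "data": {
  "deltas": [
    [0, 0, 0.3, 0, 0, 0, 0.7],
    [0, 0, 0.47, 0, 0, 0, 0.7],
    [0, 0, 0.54, 0, 0, 0, 0.7],
    [0, 0, 0.55, 0, 0, 0, 0.7]
  ]
}}

```text
t: 3.6
position: [614.9, -207.6, 8.4]
ee_rot: [3.14, 0.001, 1.57]
ft_force: [0.4, -0.5, 0.2]
finger_gap: 0.699
grip_force: 0.0
```

```bash
python3 -c "
from h import *
W,p=look('w2'); print(arm.sense()['ft_force'])"
```

```text
t 3.6 pos [ 614.9 -207.6    8.4] rot [3.14e+00 1.00e-03 1.57e+00] cam at [ 614.4 -135.3  143.8] gap 0.699 tip 8.0
[0.53452542 0.06063105 0.38506397]
```

View pics/w2.png

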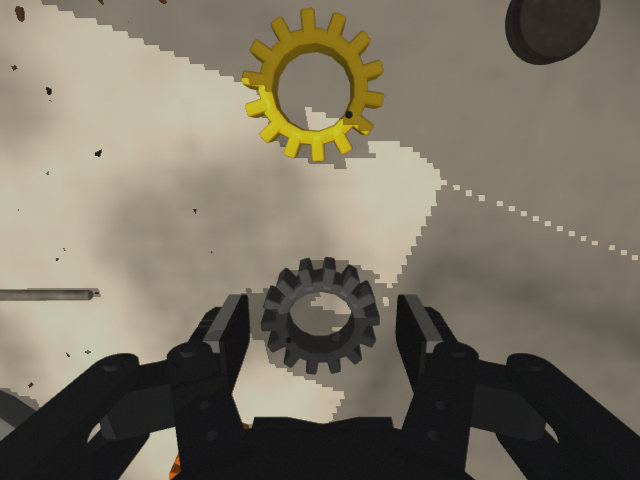

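The gear (320,315) sits centred between the pads. I'll read fingertip height from the depth.

```bash
python3 -c "
from h import *
z=np.load('w2.npz');W=cloud(z['d'],z)
for sl in (np.s_[290:345,228:249],np.s_[290:345,397:420]):
    s=W[sl].reshape(-1,3); s=s[s[:,2]>4]; print(len(s),np.percentile(s[:,2],[0,2,10,50,90]).round(1), s[s[:,2]<25].mean(0).round(1))
"
```

```text
1057 [ 5.7  8.3 10.6 20.5 33.2] [ 583.8 -202.    16.3]
1153 [ 5.9  8.3 11.2 21.2 34.7] [ 645.7 -201.9   16.5]
```

Emit:
{"op": "apply_moves", "data": {
  "deltas": [
    [0, 0, 0.018, 0, 0, 0, 0.7],
    [0, 0, 0.018, 0, 0, 0, 0.4],
    [0, 0, 0.018, 0, 0, 0, 0.4],
    [0, 0, 0.018, 0, 0, 0, 0.4],
    [0, 0, 0.018, 0, 0, 0, 0.4]
  ],
  "squeeze": 50
}}

```text
t: 4.28
position: [615.4, -206.6, 6.2]
ee_rot: [3.139, 0.001, 1.571]
ft_force: [-1.6, 0.6, 6.0]
finger_gap: 0.507
grip_force: 53.6
```

Emit:
{"op": "apply_moves", "data": {
  "deltas": [
    [0, 0, -0.2, 0, 0, 0, 0.4],
    [0, -0.1, -0.5, 0, 0, 0, 0.4],
    [-0.25, -0.5, -0.5, 0, 0, 0, 0.4],
    [-0.52, -0.9, -0.5, 0, 0, 0, 0.4],
    [-0.52, -1, -0.5, 0, 0, 0, 0.4],
    [-0.52, -1, -0.5, 0, 0, 0, 0.4]
  ]
}}

```text
t: 5.03
position: [461.7, -284.5, 79.0]
ee_rot: [-3.14, -0.001, 1.568]
ft_force: [-0.3, -0.3, -1.6]
finger_gap: 0.508
grip_force: 51.2
```

Emit:
{"op": "apply_moves", "data": {
  "deltas": [
    [0, -0.11, 0, 0, 0, 0, 0.4],
    [0, -0.11, 0, 0, 0, 0, 0.4],
    [0, -0.11, 0, 0, 0, 0, 0.4]
  ]
}}

```text
t: 5.4
position: [448.2, -283.9, 79.2]
ee_rot: [3.141, 0.0, 1.572]
ft_force: [-0.3, -0.4, -0.0]
finger_gap: 0.505
grip_force: 51.3
```

```bash
python3 -c "
from h import *
W,p=look('w3')"
```

```text
t 5.4 pos [ 448.2 -283.9   79.2] rot [3.141 0.    1.572] cam at [ 447.8 -211.7  214.6] gap 0.505 tip 8.0
```

View pics/w3.png

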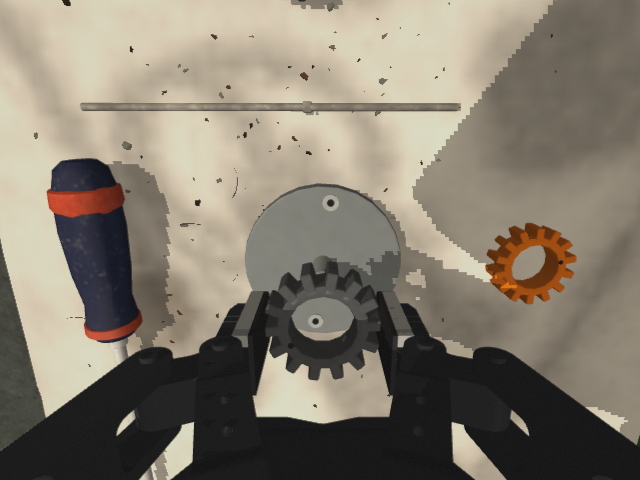

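The gear hangs level in the pads at (322,320), and the post shows just beyond it at (320,262). I'll compare the two centres.

```bash
python3 -c "
from h import *
z=np.load('w3.npz');W=cloud(z['d'],z)
meas(W,448,-284,26,60,4); meas(W,448.7,-285,56,8,3)
s=W[:,:].reshape(-1,3); s=s[(np.hypot(s[:,0]-449,s[:,1]+285)<12)&(s[:,2]>20)&(s[:,2]<55)]; print(len(s),s.mean(0),s.max(0))
"
```

```text
n 6589 ztop 151.2 c [ 447.8 -269.5] rect [ 447.9 -270. ] [51.8  9.1] ang 0.2 encl r 25.9
n 7848 ztop 131.4 c [ 448.2 -283. ] rect [ 448.3 -283.2] [ 27.  110.6] ang 89.8 encl r 56.0
162 [ 446.82331514 -279.97659019   29.86341652] [ 451.10790801 -278.88873807   40.40363679]
```

Emit:
{"op": "apply_moves", "data": {
  "deltas": [
    [-0.007, 0, 0.15, 0, 0, 0, 0.4],
    [-0.007, 0, 0.28, 0, 0, 0, 0.4],
    [-0.007, 0, 0.36, 0, 0, 0, 0.4],
    [-0.007, 0, 0.395, 0, 0, 0, 0.4],
    [-0.007, 0, 0.4, 0, 0, 0, 0.4],
    [-0.007, 0, 0.4, 0, 0, 0, 0.4]
  ]
}}

```text
t: 6.2
position: [448.2, -285.6, 19.7]
ee_rot: [3.141, 0.001, 1.571]
ft_force: [0.1, -0.2, -1.5]
finger_gap: 0.511
grip_force: 51.3
```

Emit:
{"op": "apply_moves", "data": {
  "deltas": [
    [0, 0, 0.008, 0, 0, 0, 0.45],
    [0, 0, 0.008, 0, 0, 0, 0.7],
    [0, 0, 0.008, 0, 0, 0, 0.7],
    [0, 0, -0.3, 0, 0, 0, 0.7],
    [0, 0, -0.7, 0, 0, 0, 0.7],
    [0.4, 0.3, -1, 0, 0, 0, 0.7],
    [0.8, 0.6, -1, 0, 0, 0, 0.7],
    [1, 0.9, -1, 0, 0, 0, 0.7],
    [1, 1, -1, 0, 0, 0, 0.7]
  ]
}}

```text
t: 7.32
position: [599.6, -132.8, 170.2]
ee_rot: [3.14, 0.0, 1.573]
ft_force: [-1.0, -1.1, 0.4]
finger_gap: 0.7
grip_force: 0.0
```

Emit:
{"op": "apply_moves", "data": {
  "deltas": [
    [0.3, 0.1, -0.15, 0, 0, 0, 0.7],
    [0.33, 0.1, -0.2, 0, 0, 0, 0.7],
    [0.33, 0.1, -0.2, 0, 0, 0, 0.7],
    [0.33, 0.1, -0.2, 0, 0, 0, 0.7]
  ]
}}

```text
t: 7.82
position: [611.7, -86.6, 198.4]
ee_rot: [-3.14, 0.0, 1.57]
ft_force: [0.3, -0.6, -0.1]
finger_gap: 0.7
grip_force: 0.0
```

```bash
python3 -c "
from h import *
W,p=look('w4')
meas(W,623,6,35); meas(W,437.5,-120,42)
p,d=arm.read_camera('top'); T=cloud(d,arm.camera_info('top')); meas(T,448,-285,32,20,4); 
p,d=arm.read_camera('side'); T=cloud(d,arm.camera_info('side')); meas(T,448,-285,32,20,4)"
```

```text
t 7.825 pos [611.7 -86.6 198.4] rot [-3.14  0.    1.57] cam at [611.6 -14.4 333.9] gap 0.7 tip 8.0
n 2115 ztop 16.8 c [623.9   8. ] rect [623.8   8. ] [45.9 52.1] ang 6.8 encl r 26.2
n 2880 ztop 14.4 c [ 437.8 -117.9] rect [ 437.9 -117.9] [63.5 63.2] ang 40.0 encl r 32.3
n 149 ztop 26.6 c [ 449.  -285.8] rect [ 449.3 -285.4] [45.  42.7] ang 89.0 encl r 22.9
n 378 ztop 25.2 c [ 446.3 -287.6] rect [ 445.9 -287.5] [44.4 46.5] ang 15.2 encl r 24.6
```

View pics/w4.png

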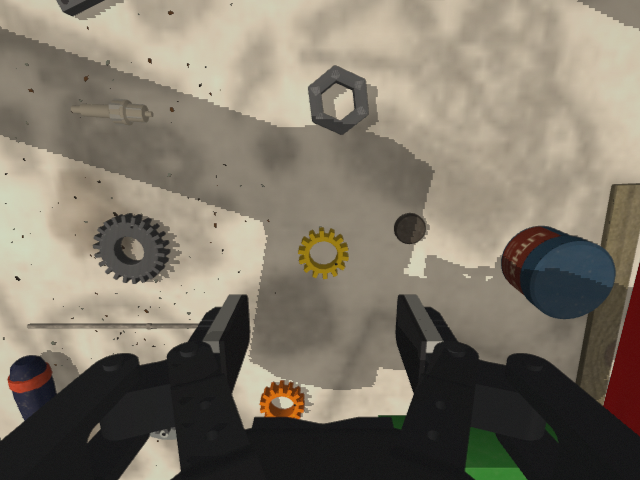

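The hex centre is at (340,100) with its flats turned about 7° from x. The large gear is at (132,248). The small gear is seated, its top at 26 mm as expected.

Emit:
{"op": "apply_moves", "data": {
  "deltas": [
    [0.35, 0.04, 0.2, 0, 0, -0.1, 0.7],
    [0.624, 0.08, 0.55, 0, 0, -0.15, 0.7],
    [0.624, 0.08, 0.9, 0, 0, -0.15, 0.7],
    [0.624, 0.08, 1, 0, 0, -0.15, 0.7],
    [0.624, 0.08, 1, 0, 0, -0.15, 0.7]
  ]
}}

```text
t: 8.6
position: [623.7, 7.1, 48.2]
ee_rot: [-3.139, -0.0, 1.688]
ft_force: [-0.5, -0.3, -0.1]
finger_gap: 0.699
grip_force: 0.0
```

Emit:
{"op": "apply_moves", "data": {
  "deltas": [
    [0, 0, 0.15, 0, 0, 0, 0.7],
    [0, 0, 0.26, 0, 0, 0, 0.7],
    [0, 0, 0.28, 0, 0, 0, 0.7],
    [0, 0, 0.28, 0, 0, 0, 0.7]
  ]
}}

```text
t: 9.1
position: [625.1, 7.6, 7.8]
ee_rot: [3.141, 0.0, 1.688]
ft_force: [-0.6, -0.2, -0.4]
finger_gap: 0.7
grip_force: 0.0
```

Emit:
{"op": "apply_moves", "data": {
  "deltas": [
    [0, 0, 0, 0, 0, 0, 0.4],
    [0, 0, 0, 0, 0, 0, 0.4],
    [0, 0, 0, 0, 0, 0, 0.4],
    [0, 0, 0, 0, 0, 0, 0.4]
  ]
}}

```text
t: 9.6
position: [625.8, 7.9, 8.4]
ee_rot: [3.139, 0.0, 1.689]
ft_force: [0.4, -0.1, 5.8]
finger_gap: 0.524
grip_force: 53.3
```

Emit:
{"op": "apply_moves", "data": {
  "deltas": [
    [0, 0, -0.2, 0, 0, 0, 0.4],
    [0, 0, -0.5, 0, 0, 0, 0.4],
    [-0.25, -0.2, -0.6, 0, 0, 0, 0.4],
    [-0.55, -0.45, -0.6, 0, 0, 0, 0.4],
    [-0.9, -0.703, -0.6, 0, 0, 0, 0.4],
    [-0.9, -0.703, -0.6, 0, 0, 0, 0.4]
  ]
}}

```text
t: 10.35
position: [533.0, -141.2, 96.4]
ee_rot: [-3.139, -0.0, 1.684]
ft_force: [-0.6, 0.4, -1.5]
finger_gap: 0.527
grip_force: 52.5
```

Emit:
{"op": "apply_moves", "data": {
  "deltas": [
    [-0.3, -0.23, 0, 0, 0, 0, 0.4],
    [-0.6, -0.46, 0, 0, 0, 0, 0.4],
    [-0.85, -0.66, 0, 0, 0, 0, 0.4],
    [-0.9, -0.703, 0, 0, 0, 0, 0.4],
    [-0.9, -0.703, 0, 0, 0, 0, 0.4],
    [-0.9, -0.703, 0, 0, 0, 0, 0.4]
  ]
}}

```text
t: 11.1
position: [447.7, -283.8, 96.9]
ee_rot: [3.141, -0.001, 1.69]
ft_force: [0.4, 0.5, -1.0]
finger_gap: 0.523
grip_force: 52.5
```

```bash
python3 -c "
from h import *
W,p=look('w5')"
```

```text
t 11.1 pos [ 447.7 -283.8   96.9] rot [ 3.141e+00 -1.000e-03  1.690e+00] cam at [ 438.8 -212.2  232.4] gap 0.523 tip 8.0
```

View pics/w5.png

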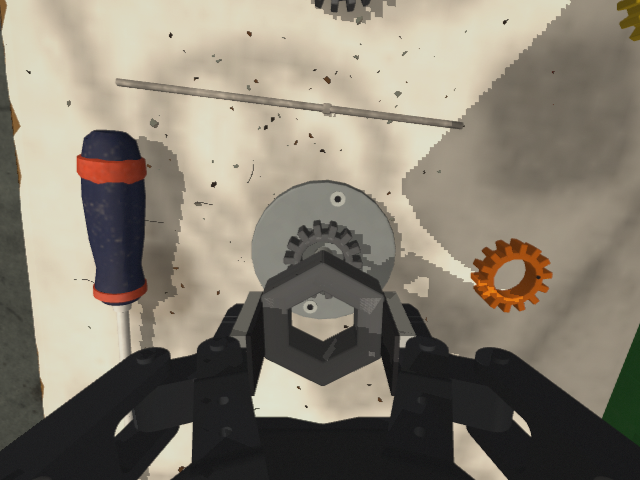

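The hex is held level at (323,318), with the small gear on the post below at (322,250). Now lowering.

Emit:
{"op": "apply_moves", "data": {
  "deltas": [
    [-0.01, 0, 0.15, 0, 0, 0, 0.4],
    [-0.01, 0, 0.28, 0, 0, 0, 0.4],
    [-0.01, 0, 0.36, 0, 0, 0, 0.4],
    [-0.01, 0, 0.4, 0, 0, 0, 0.4],
    [-0.01, 0, 0.41, 0, 0, 0, 0.4],
    [-0.01, 0, 0.41, 0, 0, 0, 0.4]
  ]
}}

```text
t: 11.9
position: [447.6, -286.7, 36.1]
ee_rot: [3.141, 0.001, 1.689]
ft_force: [-0.8, -0.5, -1.6]
finger_gap: 0.522
grip_force: 52.5
```

Emit:
{"op": "apply_moves", "data": {
  "deltas": [
    [0, 0, 0.008, 0, 0, 0, 0.45],
    [0, 0, 0.008, 0, 0, 0, 0.7],
    [0, 0, 0.008, 0, 0, 0, 0.7],
    [0, 0, -0.3, 0, 0, 0, 0.7],
    [0, 0, -0.7, 0, 0, 0, 0.7],
    [0.4, 0.02, -1, 0, 0, 0, 0.7],
    [0.8, 0.04, -1, 0, 0, 0, 0.7],
    [1, 0.057, -1, 0, 0, 0, 0.7],
    [1, 0.057, -1, 0, 0, 0, 0.7]
  ]
}}

```text
t: 13.02
position: [437.8, -134.5, 186.1]
ee_rot: [3.141, 0.0, 1.692]
ft_force: [0.2, -0.1, -0.7]
finger_gap: 0.697
grip_force: 0.0
```

Emit:
{"op": "apply_moves", "data": {
  "deltas": [
    [0.4, 0.03, -0.05, 0, 0, 0.1, 0.7],
    [0.8, 0.05, -0.1, 0, 0, 0.15, 0.7],
    [0.97, 0.057, -0.1, 0, 0, 0.15, 0.7],
    [0.97, 0.057, -0.1, 0, 0, 0.15, 0.7]
  ]
}}

```text
t: 13.52
position: [429.6, 9.5, 200.8]
ee_rot: [3.141, 0.0, 1.574]
ft_force: [-0.2, -0.5, -0.1]
finger_gap: 0.699
grip_force: 0.0
```

```bash
python3 -c "
from h import *
W,p=look('w6')
meas(W,427.5,101.5,40); meas(W,427.5,101.5,40,8,3); meas(W,620.5,190,28,12,5)
p,d=arm.read_camera('top'); T=cloud(d,arm.camera_info('top')); meas(T,448,-285,34,36,4); 
p,d=arm.read_camera('side'); T=cloud(d,arm.camera_info('side')); meas(T,448,-285,34,36,4)"
```

```text
t 13.525 pos [429.6   9.5 200.8] rot [3.141 0.    1.574] cam at [429.   81.7 336.2] gap 0.699 tip 8.0
n 3212 ztop 12.9 c [428.  104.2] rect [428.  104.3] [50.1 50.2] ang 22.6 encl r 34.9
n 3206 ztop 12.9 c [428.  104.2] rect [428.  104.3] [50.1 50.2] ang 22.6 encl r 34.9
n 66 ztop 15.7 c [617.5 174.9] rect [617.5 174.7] [ 1.6 13.8] ang 84.5 encl r 6.9
n 232 ztop 42.4 c [ 448.5 -286.6] rect [ 448.3 -286.4] [45.8 50.3] ang 5.9 encl r 25.7
n 545 ztop 41.3 c [ 445.7 -288.4] rect [ 445.8 -289.4] [46.1 53. ] ang 6.8 encl r 26.7
```

View pics/w6.png

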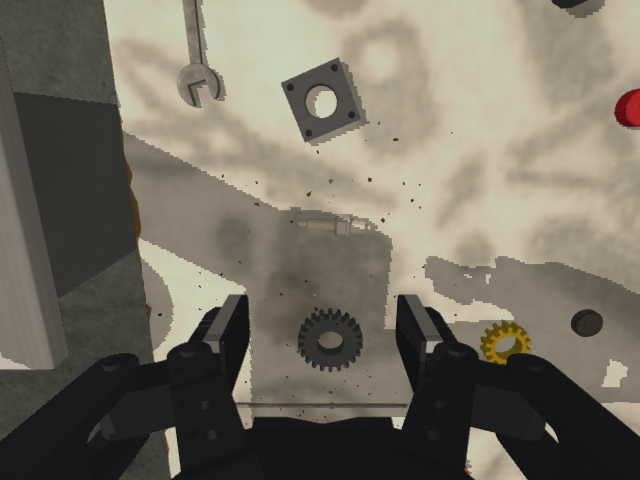

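The plate is at (322,100), turned 22.6°, and the stacked hex top measures 42 mm as expected. Now picking the plate.

Emit:
{"op": "apply_moves", "data": {
  "deltas": [
    [0.35, 0, 0.2, 0, 0, -0.2, 0.75],
    [0.631, -0.011, 0.55, 0, 0, -0.4, 0.75],
    [0.631, -0.011, 0.9, 0, 0, -0.5, 0.75],
    [0.631, -0.011, 1, 0, 0, -0.5, 0.75],
    [0.631, -0.011, 1, 0, 0, -0.5, 0.75]
  ]
}}

```text
t: 14.3
position: [427.4, 102.4, 50.1]
ee_rot: [-3.139, -0.0, 1.961]
ft_force: [-0.8, -0.7, -0.3]
finger_gap: 0.747
grip_force: 0.0
```

Emit:
{"op": "apply_moves", "data": {
  "deltas": [
    [0, 0, 0.15, 0, 0, 0, 0.75],
    [0, 0, 0.27, 0, 0, 0, 0.75],
    [0, 0, 0.295, 0, 0, 0, 0.75],
    [0, 0, 0.295, 0, 0, 0, 0.75]
  ]
}}

```text
t: 14.8
position: [429.4, 103.4, 7.9]
ee_rot: [3.139, 0.001, 1.962]
ft_force: [-0.1, 0.5, 0.5]
finger_gap: 0.749
grip_force: 0.0
```

```bash
python3 -c "
from h import *
W,p=look('w7'); print(arm.sense()['ft_force'])
for sl in (np.s_[285:345,225:249],np.s_[285:345,397:425]):
    s=W[sl].reshape(-1,3); s=s[(s[:,2]>3)]; print(np.percentile(s[:,2],[0,2,10,50,90]).round(1))"
```

```text
t 14.8 pos [429.4 103.4   7.9] rot [3.139e+00 1.000e-03 1.962e+00] cam at [401.1 170.  143.3] gap 0.749 tip 8.0
[ 0.11372269 -0.20309474  0.31560888]
[ 6.   7.4 10.2 19.  30. ]
[ 6.1  7.7 11.  20.4 33.1]
```

View pics/w7.png

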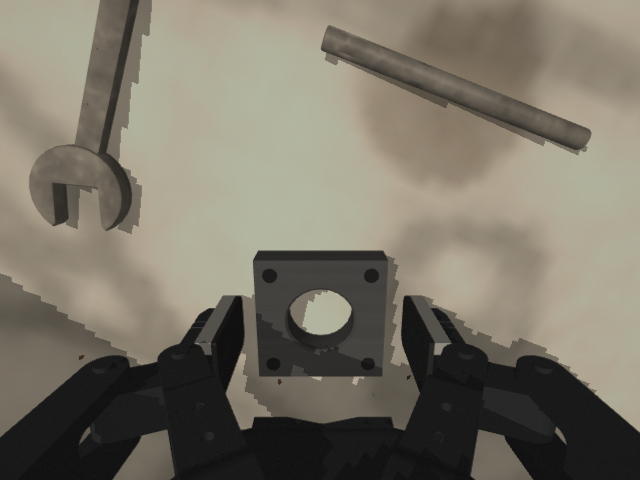

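The plate (321,313) is square between the pads. I'll go 3 mm lower and close.

Emit:
{"op": "apply_moves", "data": {
  "deltas": [
    [0, 0, 0.018, 0, 0, 0, 0.7],
    [0, 0, 0.018, 0, 0, 0, 0.45],
    [0, 0, 0.018, 0, 0, 0, 0.45],
    [0, 0, 0.018, 0, 0, 0, 0.45],
    [0, 0, 0.018, 0, 0, 0, 0.45]
  ]
}}

```text
t: 15.48
position: [429.1, 103.8, 5.3]
ee_rot: [3.14, 0.001, 1.964]
ft_force: [-1.7, 0.1, 9.8]
finger_gap: 0.572
grip_force: 57.1
```

Emit:
{"op": "apply_moves", "data": {
  "deltas": [
    [0, 0, -0.2, 0, 0, 0, 0.45],
    [0, 0, -0.5, 0, 0, 0, 0.45],
    [0.2, 0.1, -0.68, 0, 0, 0.2, 0.45],
    [0.45, 0.25, -0.68, 0, 0, 0.4, 0.45],
    [0.65, 0.35, -0.68, 0, 0, 0.5, 0.45],
    [0.65, 0.35, -0.68, 0, 0, 0.5, 0.45],
    [0.65, 0.35, -0.68, 0, 0, 0.5, 0.45]
  ]
}}

```text
t: 16.35
position: [438.2, 213.4, 105.3]
ee_rot: [-3.141, 0.001, 1.572]
ft_force: [-0.7, -0.7, -1.6]
finger_gap: 0.57
grip_force: 52.9
```

```bash
python3 -c "
from h import *
W,p=look('w8')
meas(W,445,293,25,25,40); meas(W,445,293,12,52,10); meas(W,445,293,55,8,3)
p,d=arm.read_camera('top'); T=cloud(d,arm.camera_info('top')); meas(T,445,293,20,54,12)"
```

```text
t 16.35 pos [438.2 213.4 105.3] rot [-3.141e+00  1.000e-03  1.572e+00] cam at [437.9 285.7 240.7] gap 0.57 tip 8.0
n 574 ztop 60.2 c [445.7 297.3] rect [445.8 297.3] [11.4 11.4] ang 42.7 encl r 5.9
n 536 ztop 60.5 c [445.7 297.3] rect [445.7 297.4] [11.4 11.2] ang 43.4 encl r 5.8
n 22450 ztop 12.9 c [445.9 297.5] rect [445.8 297.5] [86.2 86.1] ang 87.8 encl r 55.0
n 302 ztop 480.3 c [441.3 263. ] rect [440.6 262. ] [32.4 29.1] ang 5.2 encl r 19.0
```

View pics/w8.png

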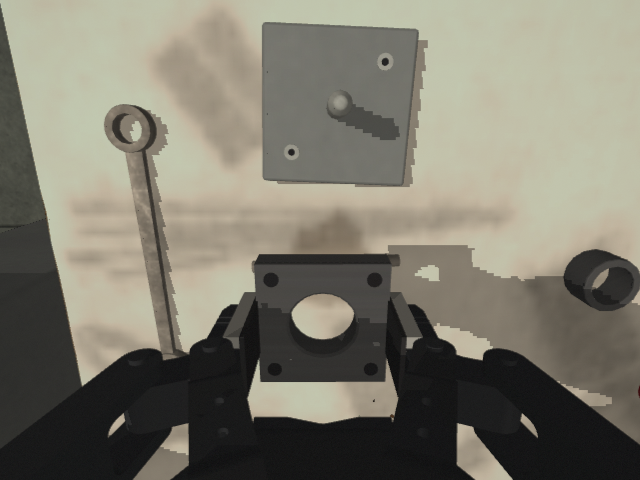

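The post tip is at (340,103), measured (445.7, 297.4), and the plate is held level at (322,315).

Emit:
{"op": "apply_moves", "data": {
  "deltas": [
    [0.3, 0.03, 0, 0, 0, 0, 0.45],
    [0.5, 0.049, 0, 0, 0, 0, 0.45],
    [0.555, 0.049, 0, 0, 0, 0, 0.45],
    [0.555, 0.049, 0, 0, 0, 0, 0.45],
    [0.555, 0.049, 0, 0, 0, 0, 0.45]
  ]
}}

```text
t: 17.08
position: [445.8, 295.7, 105.3]
ee_rot: [-3.141, 0.001, 1.57]
ft_force: [-0.0, -1.1, -1.2]
finger_gap: 0.567
grip_force: 52.8
```

Emit:
{"op": "apply_moves", "data": {
  "deltas": [
    [0, 0, 0.15, 0, 0, 0, 0.45],
    [0, 0, 0.3, 0, 0, 0, 0.45],
    [0, 0, 0.45, 0, 0, 0, 0.45],
    [0, 0, 0.53, 0, 0, 0, 0.45],
    [0, 0, 0.57, 0, 0, 0, 0.45],
    [0, 0, 0.575, 0, 0, 0, 0.45]
  ]
}}

```text
t: 17.82
position: [446.4, 296.9, 19.5]
ee_rot: [3.142, -0.0, 1.571]
ft_force: [0.2, 0.5, -0.3]
finger_gap: 0.572
grip_force: 52.8
```

Emit:
{"op": "apply_moves", "data": {
  "deltas": [
    [0, 0, 0.011, 0, 0, 0, 0.6],
    [0, 0, 0.011, 0, 0, 0, 0.75],
    [0, 0, 0.011, 0, 0, 0, 0.75],
    [0, 0, -0.3, 0, 0, 0, 0.75],
    [0, 0, -0.65, 0, 0, 0, 0.75],
    [-0.3, 0.2, -1, 0, 0, 0, 0.7],
    [-0.6, 0.5, -1, 0, 0, 0, 0.6],
    [-0.9, 0.8, -1, 0, 0, 0, 0.6],
    [-1, 1, -1, 0, 0, 0, 0.6],
    [-1, 1, -1, 0, 0, 0, 0.6]
  ]
}}

```text
t: 19.08
position: [598.8, 145.0, 169.8]
ee_rot: [3.14, 0.0, 1.567]
ft_force: [-0.2, 0.5, 0.2]
finger_gap: 0.598
grip_force: 0.0
```

Emit:
{"op": "apply_moves", "data": {
  "deltas": [
    [-0.25, 0.1, -0.1, 0, 0, 0, 0.6],
    [-0.25, 0.1, -0.1, 0, 0, 0, 0.6],
    [-0.25, 0.1, -0.1, 0, 0, 0, 0.6]
  ]
}}

```text
t: 19.45
position: [610.3, 110.3, 184.2]
ee_rot: [-3.141, -0.001, 1.571]
ft_force: [-0.3, 0.3, -0.0]
finger_gap: 0.6
grip_force: 0.0
```

```bash
python3 -c "
from h import *
W,p=look('w9')
meas(W,620.5,190,28,17,5)
p,d=arm.read_camera('top'); T=cloud(d,arm.camera_info('top')); meas(T,446,296,35,19,4); meas(T,620.5,190,28,15,6)
p,d=arm.read_camera('side'); T=cloud(d,arm.camera_info('side')); meas(T,446,294,35,19,4)"
```

```text
t 19.45 pos [610.3 110.3 184.2] rot [-3.141e+00 -1.000e-03  1.571e+00] cam at [610.1 182.4 319.7] gap 0.6 tip 8.0
n 896 ztop 22.7 c [620.3 191.8] rect [620.2 191.8] [34.8 35.2] ang 0.4 encl r 18.0
n 335 ztop 24.4 c [447.2 297.2] rect [447.2 297.3] [50.6 49.7] ang 89.3 encl r 34.7
n 670 ztop 562.6 c [609.7 152.3] rect [609.1 150.6] [50.3 37.6] ang 0.9 encl r 25.9
n 212 ztop 23.5 c [445.1 294.3] rect [445.1 294.9] [55.2 49.1] ang 89.5 encl r 34.0
```

View pics/w9.png

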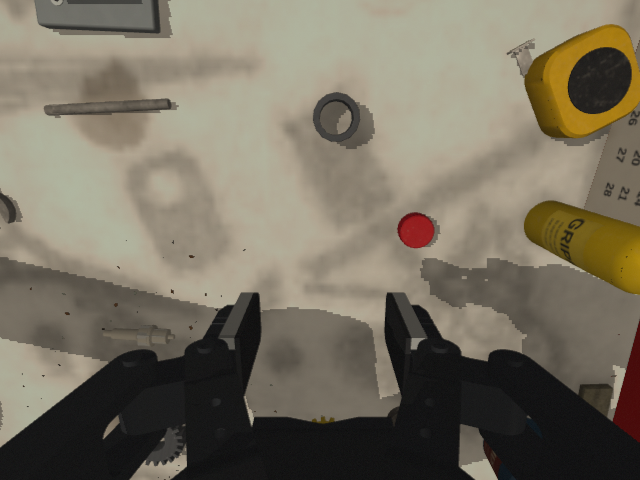

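The plate is flat on the base with its top at 24 mm. The sleeve is at (337,117), measured (620.3, 191.8).

Emit:
{"op": "apply_moves", "data": {
  "deltas": [
    [0.3, 0.04, 0.2, 0, 0, 0, 0.6],
    [0.5, 0.067, 0.55, 0, 0, 0, 0.6],
    [0.537, 0.067, 0.9, 0, 0, 0, 0.6],
    [0.537, 0.067, 1, 0, 0, 0, 0.6],
    [0.537, 0.067, 1, 0, 0, 0, 0.6]
  ]
}}

```text
t: 20.23
position: [620.1, 190.0, 33.5]
ee_rot: [-3.139, 0.001, 1.571]
ft_force: [0.3, 0.2, 0.1]
finger_gap: 0.601
grip_force: 0.0
```

Emit:
{"op": "apply_moves", "data": {
  "deltas": [
    [0, 0, 0.1, 0, 0, 0, 0.6],
    [0, 0, 0.165, 0, 0, 0, 0.6],
    [0, 0, 0.165, 0, 0, 0, 0.6],
    [0, 0, 0.165, 0, 0, 0, 0.3],
    [0, 0, 0.165, 0, 0, 0, 0.3],
    [0, 0, 0.165, 0, 0, 0, 0.3],
    [0, 0, 0.165, 0, 0, 0, 0.3]
  ]
}}

```text
t: 21.1
position: [622.0, 190.1, 10.5]
ee_rot: [3.14, -0.0, 1.571]
ft_force: [1.2, -1.1, 5.0]
finger_gap: 0.386
grip_force: 50.2
```

Emit:
{"op": "apply_moves", "data": {
  "deltas": [
    [0, 0, -0.2, 0, 0, 0, 0.3],
    [0, 0, -0.5, 0, 0, 0, 0.3],
    [0.1, -0.2, -0.7, 0, 0, 0, 0.3],
    [0.3, -0.5, -0.7, 0, 0, 0, 0.3],
    [0.5, -0.8, -0.7, 0, 0, 0, 0.3],
    [0.703, -1, -0.7, 0, 0, 0, 0.3],
    [0.703, -1, -0.7, 0, 0, 0, 0.3]
  ]
}}

```text
t: 21.98
position: [468.3, 296.8, 113.8]
ee_rot: [-3.139, 0.0, 1.575]
ft_force: [-0.6, -1.0, -1.3]
finger_gap: 0.382
grip_force: 50.2
```

Emit:
{"op": "apply_moves", "data": {
  "deltas": [
    [0, -0.17, 0, 0, 0, 0, 0.3],
    [0, -0.17, 0, 0, 0, 0, 0.3],
    [0, -0.17, 0, 0, 0, 0, 0.3],
    [0, -0.17, 0, 0, 0, 0, 0.3]
  ]
}}

```text
t: 22.48
position: [446.9, 295.3, 114.7]
ee_rot: [3.141, -0.0, 1.57]
ft_force: [-0.2, -0.5, -1.9]
finger_gap: 0.391
grip_force: 50.2
```

```bash
python3 -c "
from h import *
W,p=look('w10')"
```

```text
t 22.475 pos [446.9 295.3 114.7] rot [ 3.141 -0.     1.57 ] cam at [446.5 367.5 250.2] gap 0.391 tip 8.0
```

View pics/w10.png

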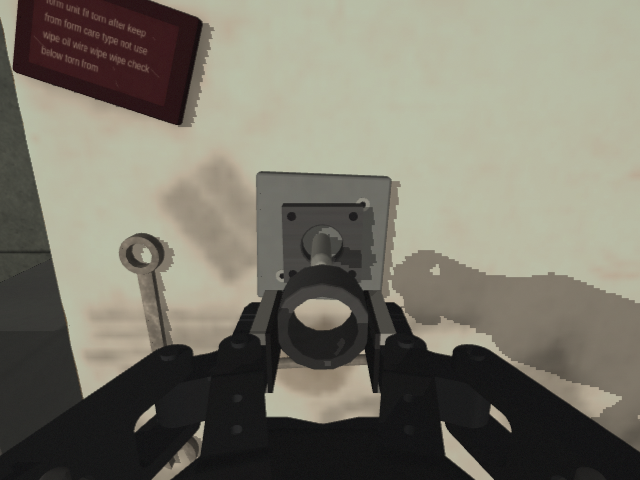

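The sleeve is held upright at (323,318), in line with the post at (321,245), and the plate is flat below. Lowering.

Emit:
{"op": "apply_moves", "data": {
  "deltas": [
    [0, 0, 0.15, 0, 0, 0, 0.3],
    [0, 0, 0.3, 0, 0, 0, 0.3],
    [0, 0, 0.43, 0, 0, 0, 0.3],
    [0, 0, 0.5, 0, 0, 0, 0.3],
    [0, 0, 0.525, 0, 0, 0, 0.3],
    [0, 0, 0.525, 0, 0, 0, 0.3]
  ]
}}

```text
t: 23.28
position: [446.2, 295.6, 36.2]
ee_rot: [3.141, -0.0, 1.571]
ft_force: [0.6, -0.3, -0.9]
finger_gap: 0.384
grip_force: 50.3
```

Emit:
{"op": "apply_moves", "data": {
  "deltas": [
    [0, 0, 0.01, 0, 0, 0, 0.45],
    [0, 0, 0.01, 0, 0, 0, 0.6],
    [0, 0, 0.01, 0, 0, 0, 0.6],
    [0, 0, -0.3, 0, 0, 0, 0.6],
    [0, 0, -0.65, 0, 0, 0, 0.6],
    [-0.3, 0, -0.7, 0, 0, 0, 0.9],
    [-0.7, 0, -0.7, 0, 0, 0, 0.9],
    [-1, 0, -0.7, 0, 0, 0, 0.9],
    [-1, 0, -0.7, 0, 0, 0, 0.9]
  ]
}}

```text
t: 24.4
position: [445.6, 143.2, 141.1]
ee_rot: [3.141, 0.0, 1.567]
ft_force: [1.0, 1.1, 0.1]
finger_gap: 0.902
grip_force: 0.0
```

Emit:
{"op": "apply_moves", "data": {
  "deltas": [
    [-0.4, -0.02, 0, 0, 0, 0, 0.9],
    [-0.8, -0.04, 0, 0, 0, 0, 0.9],
    [-1, -0.05, 0, 0, 0, 0, 0.9],
    [-1, -0.05, 0, 0, 0, 0, 0.9]
  ]
}}

```text
t: 24.9
position: [438.7, -5.2, 141.2]
ee_rot: [3.141, -0.0, 1.568]
ft_force: [-1.0, 0.5, -0.3]
finger_gap: 0.902
grip_force: 0.0
```

Emit:
{"op": "apply_moves", "data": {
  "deltas": [
    [-0.4, 0, 0, 0, 0, 0, 0.9],
    [-0.7, 0, 0.15, 0, 0, 0, 0.9],
    [-0.77, 0, 0.4, 0, 0, 0, 0.9],
    [-0.77, 0, 0.55, 0, 0, 0, 0.9],
    [-0.77, 0, 0.55, 0, 0, 0, 0.9]
  ]
}}

```text
t: 25.52
position: [437.0, -118.2, 56.5]
ee_rot: [-3.137, -0.002, 1.572]
ft_force: [0.6, 0.1, -0.3]
finger_gap: 0.898
grip_force: 0.0
```

```bash
python3 -c "
from h import *
W,p=look('w11')
meas(W,437.6,-119.3,38,8,4)
p,d=arm.read_camera('top'); T=cloud(d,arm.camera_info('top')); meas(T,446,296,24,36,9)
p,d=arm.read_camera('side'); T=cloud(d,arm.camera_info('side')); meas(T,446,294,24,36,9)"
```

```text
t 25.525 pos [ 437.  -118.2   56.5] rot [-3.137e+00 -2.000e-03  1.572e+00] cam at [437.2 -46.3 192.1] gap 0.898 tip 8.0
n 9518 ztop 129.5 c [ 437.5 -110.2] rect [ 437.5 -110.1] [21.2 75.8] ang 89.9 encl r 38.0
n 130 ztop 45.6 c [447. 297.] rect [447.1 296.5] [33.8 34.7] ang 38.6 encl r 18.2
  return _methods._mean(a, axis=axis, dtype=dtype,
  ret = ret.dtype.type(ret / rcount)
h.py:19: RuntimeWarning: invalid value encountered in divide
  hull=cv2.convexHull(t[:,:2].astype(np.float32)); m=cv2.moments(hull); c=np.array([m["m10"],m["m01"]])/m["m00"]
Traceback (most recent call last):
  File "h.py", line 20, in meas
    rc=cv2.minAreaRect(hull)
cv2.error: OpenCV(4.12.0) /io/opencv/modules/imgproc/src/convhull.cpp:143: error: (-215:Assertion failed) total >= 0 && (depth == CV_32F || depth == CV_32S) in function 'convexHull'
```

View pics/w11.png

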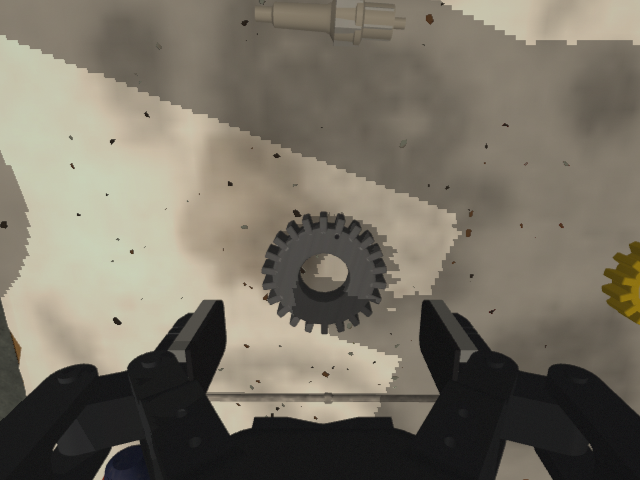

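The sleeve top is at 46 mm, seated. The large gear (325,273) is centred between the fingers, so I'll descend and grip.

Emit:
{"op": "apply_moves", "data": {
  "deltas": [
    [0, 0, 0.2, 0, 0, 0, 0.9],
    [0, 0, 0.32, 0, 0, 0, 0.9],
    [0, 0, 0.34, 0, 0, 0, 0.9],
    [0, 0, 0.34, 0, 0, 0, 0.85],
    [0, 0, 0.34, 0, 0, 0, 0.6],
    [0, 0, 0.34, 0, 0, 0, 0.6],
    [0, 0, 0.34, 0, 0, 0, 0.6],
    [0, 0, 0.34, 0, 0, 0, 0.6]
  ]
}}

```text
t: 26.68
position: [439.4, -120.2, 9.4]
ee_rot: [3.14, 0.0, 1.571]
ft_force: [-3.1, 0.8, 8.5]
finger_gap: 0.713
grip_force: 51.9
```

Emit:
{"op": "apply_moves", "data": {
  "deltas": [
    [0, 0, 0, 0, 0, 0, 0.85],
    [0, 0, 0, 0, 0, 0, 0.85],
    [0, 0, 0.033, 0, 0, 0, 0.85],
    [0, 0, 0.033, 0, 0, 0, 0.85],
    [0, 0, 0.033, 0, 0, 0, 0.6],
    [0, 0, 0.033, 0, 0, 0, 0.6],
    [0, 0, 0.033, 0, 0, 0, 0.6],
    [0, 0, 0.033, 0, 0, 0, 0.6]
  ]
}}

```text
t: 27.68
position: [438.7, -120.1, 2.8]
ee_rot: [3.141, 0.0, 1.571]
ft_force: [-1.0, 0.5, 4.0]
finger_gap: 0.721
grip_force: 55.0
```

Emit:
{"op": "apply_moves", "data": {
  "deltas": [
    [0, 0, -0.2, 0, 0, 0, 0.6],
    [0, 0, -0.5, 0, 0, 0, 0.6],
    [0.2, 0, -0.75, 0, 0, 0, 0.6],
    [0.5, 0.02, -0.75, 0, 0, 0, 0.6],
    [0.8, 0.05, -0.75, 0, 0, 0, 0.6],
    [1, 0.05, -0.75, 0, 0, 0, 0.6]
  ]
}}

```text
t: 28.42
position: [445.2, 31.6, 114.4]
ee_rot: [-3.141, -0.0, 1.572]
ft_force: [1.3, -0.3, -2.3]
finger_gap: 0.721
grip_force: 55.7
```

Emit:
{"op": "apply_moves", "data": {
  "deltas": [
    [0.33, 0, 0, 0, 0, 0, 0.6],
    [0.67, 0, 0, 0, 0, 0, 0.6],
    [1, 0, 0, 0, 0, 0, 0.6],
    [1, 0, 0, 0, 0, 0, 0.6]
  ]
}}

```text
t: 28.92
position: [445.1, 182.7, 114.3]
ee_rot: [-3.141, -0.0, 1.575]
ft_force: [1.1, -0.2, -1.8]
finger_gap: 0.72
grip_force: 55.7
```

Emit:
{"op": "apply_moves", "data": {
  "deltas": [
    [0.33, 0, 0, 0, 0, 0, 0.6],
    [0.6, 0, 0, 0, 0, 0, 0.6],
    [0.77, 0, 0, 0, 0, 0, 0.6],
    [0.77, 0, 0, 0, 0, 0, 0.6],
    [0.77, 0, 0, 0, 0, 0, 0.6]
  ]
}}

```text
t: 29.55
position: [445.2, 294.1, 114.1]
ee_rot: [-3.14, 0.002, 1.571]
ft_force: [-0.5, -0.1, -1.4]
finger_gap: 0.721
grip_force: 55.7
```

```bash
python3 -c "
from h import *
W,p=look('w12')"
```

```text
t 29.55 pos [445.2 294.1 114.1] rot [-3.140e+00  2.000e-03  1.571e+00] cam at [445.1 366.5 249.5] gap 0.721 tip 8.0
```

View pics/w12.png

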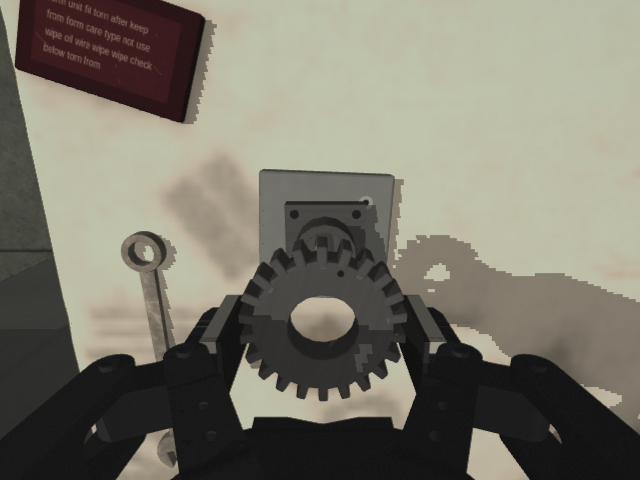

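The gear is level at (322,320), lined up with the sleeve (326,240) below. Lowering.

Emit:
{"op": "apply_moves", "data": {
  "deltas": [
    [0.01, 0.005, 0.12, 0, 0, 0, 0.6],
    [0.01, 0.005, 0.26, 0, 0, 0, 0.6],
    [0.01, 0.005, 0.36, 0, 0, 0, 0.6],
    [0.01, 0.005, 0.41, 0, 0, 0, 0.6],
    [0.01, 0.005, 0.422, 0, 0, 0, 0.6],
    [0.01, 0.005, 0.422, 0, 0, 0, 0.6]
  ]
}}

```text
t: 30.35
position: [446.9, 297.2, 52.0]
ee_rot: [3.141, -0.0, 1.571]
ft_force: [0.9, -0.2, -1.3]
finger_gap: 0.72
grip_force: 55.7
```

Lower another 2.5 mm, release, rise and move aside.

Emit:
{"op": "apply_moves", "data": {
  "deltas": [
    [0, 0, 0.016, 0, 0, 0, 0.65],
    [0, 0, 0.016, 0, 0, 0, 0.65],
    [0, 0, 0.016, 0, 0, 0, 0.8],
    [0, 0, 0.016, 0, 0, 0, 0.9],
    [0, 0, 0.016, 0, 0, 0, 0.9],
    [0, 0, -0.3, 0, 0, 0, 0.9],
    [0, 0, -0.7, 0, 0, 0, 0.9],
    [0, 0, -1, 0, 0, 0, 0.9],
    [-0.4, 0, -1, 0, 0, 0, 0.9],
    [-0.8, 0, -1, 0, 0, 0, 0.9],
    [-1, 0, -1, 0, 0, 0, 0.9],
    [-1, 0, -1, 0, 0, 0, 0.9]
  ]
}}

```text
t: 31.85
position: [446.4, 145.4, 201.8]
ee_rot: [3.141, 0.0, 1.568]
ft_force: [-0.2, -0.2, -0.6]
finger_gap: 0.904
grip_force: 0.0
```

```bash
python3 -c "
from h import *
W,p=look('w13')
meas(W,446,296,38,50,5)
P=[]
for c in('top','side'):
    p,d=arm.read_camera(c); T=cloud(d,arm.camera_info(c)); P.append(p)
    for a in ((446,295,38,50,8),(448,-285,34,36,4)):
        try: meas(T,*a)
        except Exception as e: print(c,'occluded')
w=cv2.imread('pics/w13.png'); s=P[1][120:420,180:420,::-1]
cv2.imwrite('pics/fin.png',np.hstack([cv2.resize(w,(400,300)),cv2.resize(s,(400,500))[:300] if 0 else cv2.resize(s,(240,300))]))"
```

```text
t 31.85 pos [446.4 145.4 201.8] rot [3.141 0.    1.568] cam at [446.3 217.6 337.3] gap 0.904 tip 8.0
n 3146 ztop 60.6 c [446.5 285. ] rect [446.1 282.9] [32.4 62.8] ang 88.5 encl r 31.4
n 9 ztop 59.6 c [428.8 305.9] rect [426.6 303.8] [54.8 10.5] ang 75.3 encl r 27.4
n 244 ztop 42.3 c [ 448.4 -286.7] rect [ 448.4 -286.9] [46.2 50.9] ang 66.3 encl r 26.1
n 344 ztop 57.8 c [444.5 295.7] rect [444.7 296.4] [62.7 65.5] ang 9.7 encl r 34.7
n 545 ztop 41.3 c [ 445.6 -288.3] rect [ 445.6 -288.3] [45.9 52. ] ang 6.6 encl r 26.5
```

View pics/fin.png

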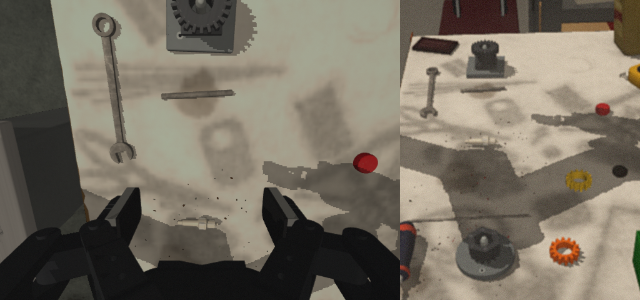

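Both stacks stand. The large gear's top is at about 60 mm (left part, (200,15)) and the hex top at 42 mm (right part, (483,240)), both level, and the robot is clear of both.

```bash
python3 -c "
from cell import arm
print(arm.close_job())"
```

```text
the job is handed in; nothing more can be done
None
```

I built both stacks and handed the job in at about 32 s. The last camera check showed both level at the expected heights (large gear top about 60 mm, hex collar top about 42 mm) with the gripper clear, but the hand-in returned no verdict.

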